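# Open the tasting case past its spring catch

## Robot

A 6-joint arm with a two-finger parallel gripper is mounted at the origin on a cart in front of the work surface, level with it; the furniture and walls round the work are solid. World frame = base frame: x ahead of the robot, y to its left, z up, the work surface at z = 0. Lengths are in m, angles in degrees, forces in N, time in s.
With the tool pointing down it reaches from about 0.3 to 0.825 m from the base axis. Payload 5.4 kg.
Tool frame: the origin (TCP) lies midway between the tips of the shut fingers; the grasp point (between the pads) lies 19 mm behind it; z points along the fingers, y is the line along which they close (so a half turn about z gives the same grasp; the last joint's range is limited). The gripper opens to 92 mm and grips with 3 to 60 N. Pads are 20 mm wide; open, the fingers measure 128 mm over their backs; the gripper's body (75 mm by 189 mm) begins 69 mm behind the grasp point.
Start: joints at [-82.798, 9.076, 91.501, -0, 79.423, -12.038], TCP at [0.189, -0.543, 0.215] pointing down, gripper open.
Joint ranges: [-166.64, 166.64], [-54.1, 131.32], [10.49, 154.53], [-73.88, 253.88], [9.74, 151.15], [-171.62, 171.62]. Speed limits (degrees/s): [147.25, 147.25, 180, 180, 180, 180].

## Interface

Orientations are given as a 3x3 rotation matrix whose columns are the frame's x, y, z axes.
In Python, from station import * gives the robot as it stands. The module is installed in compiled form; this text tells all that it offers.
- The arm moves only by the shell command python3 -m pendant 'ROWS' [FORCE]. ROWS is JSON, a list of rows, each an object of numbers: "dx", "dy", "dz": the shift along the world's x, y, z in cm; "ax", "ay", "az": the turn, a rotation vector about the world's x, y, z in rad; "jaw": the opening, from 0 (shut) to 1 (fully open). In form: [{"dx": .., "dy": .., "dz": .., "ax": .., "ay": .., "az": .., "jaw": ..}, ...]. A call has 1 to 20 rows; each row shifts and turns the commanded pose from where the row before left it; what a row does not reach is not made up. A row lasts 1/10 s, in which the tool goes at most 50 mm and 8.59 degrees, less where a joint would pass 70% of its speed; a pose out of reach is approached as far as the arm can. A call with a gripper value outside its range is refused whole. The fingers move at their own pace and stop on an object; FORCE is the grip in N (left out, the last holds). Time passes only in rows, so rows that do not move let the fingers close. It gives the time, the measured TCP pose, the force, the opening and the grip force at its end, in the units of the state.
- read_state(): the state, without advancing time (a new reading comes with each control period).
- get_image(name): name is "scene" or "top"; returns (picture, depth): 384x512x3 uint8, red, green, blue; 384x512 float32, m along the optical axis (not along the pixel's ray), 0 where there is no reading.
- camera_params(name): a dict with "intrinsics" (3x3 intrinsics, pixels), "xyz" and "rotation" of the camera in the world. Camera axes: x right, y up, looking along -z (the intrinsics and any distortion apply to the point x, -y, -z); pixel columns grow to the right and rows downward; lengths in m; the calibration is good to about 2 mm. A picture is of the moment at which its call begins. camera_params takes no time and is no camera call.
- close_job(): hands the job in; it is judged then, once.
The state is a dict: "clock": time; "qpos": joint angles; "qd": joint speeds; "joint_torque": joint torques, N m; "position": TCP position; "tool_rot": TCP orientation; "ft_force": force on the tool from outside, world axes, zero at the start; "moment": the same for the moment, N m; "opening": finger opening in m; "grip_force": force on a finger pad.
Only numpy, scipy, OpenCV 4.12 (cv2) and the standard library are available. Lean on these libraries where they do the work, as an engineer would, in place of code of your own. Each camera call takes 0.05 s, during which the arm holds its last target. There are 200 camera calls.

## Task

Open the tasting case on the table: with the fingertips press the red plate of its spring catch down, keep it down while you push the clear lid over the catch by its thumb tab, and push the lid gently all the way to the far end, so that the catch springs up again behind it and keeps it open. Only press and push: do not pinch or lift anything, and leave the cakes and the other things on the table where they are.

Things in the scene. Friction and masses are not known exactly. Their poses are not given: they have to be found in the camera images.
- case: Fixed wooden tasting case, 232 x 124 mm, 50 mm high, two open bays one behind the other: cut cake in the near one (x < 0), a wrapped cake in the far one. Origin: centre of its underside, on the table; x runs along its length to the far end, y to its left, z up (the frame of all measures here). Outer face of its right wall: y = -62 mm; the catch is mounted there.
- lid_slide (a joint): Half-length clear lid on aluminium runners, 100 mm long, top at z = 57 mm; slides along the case's +x with 2 to 3 N and stays where it is left. Value in m: 0 = shut over the near bay, 0.117 = at its far stop over the far bay. With the catch up it is blocked after 1 mm; from 0.113 on its rear edge has passed the catch's bolt.
- tab_back (a point): Centre of the rear (-x) face of the lid's thumb tab, to be pushed towards +x. The tab is an upright aluminium plate with a rubber pad on its rear, 46 mm wide (y -116 to -70 mm), 20 mm high (z 50 to 70 mm), 5 mm thick; it stands out to the right of the case over the red plate and moves with the lid. Shut, the point is at x -17, y -96, z 60 mm.
- catch_press (a joint): Spring catch: red press plate and steel bolt in one piece, moving straight down. Value in m: 0 = up, 0.011 = fully down (hard stop); 4 N starts it, 9 N holds it fully down. The bolt (x -6 to 6, y -75 to -64 mm) stops the lid's right runner; pressed 7 mm or more it lets it pass. Under the runner it stays down by itself (0.007) until the lid's rear edge has passed, then springs up.
- press_plate (a point): The place to press, on top of the red plate, 23 mm behind the thumb tab, 46 mm above the table with the catch up; moves down with the plate. The plate is 76 x 34 x 4 mm (x -65 to 11, y -116 to -82 mm): a fingertip can slide along it towards +x. Beyond its +x end there is only free space beside the case. Below it is a black housing, 24 mm high.
- lid: The lid with its thumb tab, described under lid_slide and tab_back; its origin is the case's when shut and moves with the lid
- sample_0: Cut piece of cake in the near bay, about 34 x 31 x 19 mm, origin at its underside; leave alone
- sample_1: Cut piece of cake in the near bay, about 35 x 35 x 19 mm; leave alone
- sample_2: Dark cut piece of cake in the near bay, about 31 x 33 x 19 mm; leave alone
- sample_3: Cut piece of cake in the near bay, about 32 x 35 x 19 mm; leave alone
- wrapped_ring: Dark ring cake in a film bag in the far bay, 90 x 94 x 24 mm; leave alone
- price_sign: Small white price card in an acrylic holder, 26 x 68 x 52 mm, to the left of the case; leave alone
- butter_bar: Wrapped butter bar, 57 x 101 x 25 mm, to the right of the case's near end; leave alone
- ring_cake: Light ring cake in a film bag, 90 x 94 x 25 mm, to the left of the case's far end; leave alone
- catch: The spring catch with its red plate, described under catch_press and press_plate; its origin is the case's with the catch up

How it is judged (in metres and radians):
On the way, in this order (a step that is already met when the one before it is completed fails the run):
1. the fingers press the catch down while the lid is still shut (value of joint catch_press above 0.006 m and value of joint lid_slide below 0.003 m and contact force between the fingers and catch above 0.5 N).
2. with the catch held down, the lid's runner has come over its bolt (value of joint lid_slide above 0.005 m and value of joint catch_press above 0.0055 m).
At the end, for the whole second after the job is handed in: The lid is past the catch at the far end (value over 0.112 m) and at rest, and the catch has sprung up behind it (value under 0.002 m) (value of joint lid_slide above 0.112 m and value of joint catch_press below 0.002 m and velocity of joint lid_slide between -0.005 and 0.005 m/s); the robot touches nothing.
It fails at once if the lid is pinched or rammed (more than 30 N from the fingers) (contact force between the fingers and lid above 30 N).
It fails at once if the lid is slammed (faster than 0.35 m/s) (velocity of joint lid_slide above 0.35 m/s).
It fails at once if a bystander is moved by more than 15 mm (distance of any of price_sign, butter_bar, ring_cake from where it was at the start of the episode above 0.015 m).
It fails at once if a cake in the case is moved by more than 10 mm (distance of any of sample_0, sample_1, sample_2, sample_3, wrapped_ring from where it was at the start of the episode above 0.01 m).
It also fails if it takes over 32 s, if anything falls off the work surface, if the arm or the gripper's body presses on something with over 40 N, if the wrist force passes 120 N, or if a joint passes its speed limit or range.

## Working session

There is one attempt and no reset: what is moved stays moved. The work goes in short steps, Python scripts to look and compute and a shell command to move; the robot and the scene stay as the last step left them, time stands still between calls to the robot, and variables do not carry over. Pictures are saved under pics/ and viewed, at most 10 in all, crops included, and the job is handed in when it is done.

```bash
mkdir -p pics; cat > h.py <<'E'
from station import *
import numpy as np, cv2
def snap(n,f):
    im,d=get_image(n); cv2.imwrite(f'pics/{f}.png',im[:,:,::-1]); np.save(f'pics/{f}.npy',d); return im,d
def px(n,d,u,v,z=None):
    p=camera_params(n);K=np.array(p['intrinsics']);R=np.array(p['rotation']);t=np.array(p['xyz'])
    r=np.array([(u-K[0,2])/K[0,0],-(v-K[1,2])/K[1,1],-1.])
    w=R@r
    s=d[int(v),int(u)] if z is None else (z-t[2])/w[2]
    return t+s*w
E
python3 - <<'E'
from h import *
a,_=snap('top','t0'); b,_=snap('scene','s0')
print(camera_params('top')); s=read_state(); print(s['clock'],s['position'],s['tool_rot'])
E
```

```text
{'intrinsics': array([[480.75726283,   0.        , 254.71248584],
       [  0.        , 480.75726283, 186.75572971],
       [  0.        ,   0.        ,   1.        ]]), 'xyz': array([3.99077576e-01, 4.02176928e-04, 1.16963260e+00]), 'rotation': array([[-0.02752987,  0.99214673, -0.12201215],
       [-0.99961957, -0.02752923,  0.00169125],
       [-0.00168093,  0.1220123 ,  0.99252717]])}
0.1 [ 0.18940464 -0.54231068  0.21373425] [[ 9.44148179e-01  3.29521147e-01 -1.73762675e-04]
 [ 3.29520957e-01 -9.44146739e-01  1.69548462e-03]
 [ 3.94640573e-04 -1.65804715e-03 -9.99998548e-01]]
```

View pics/t0.png

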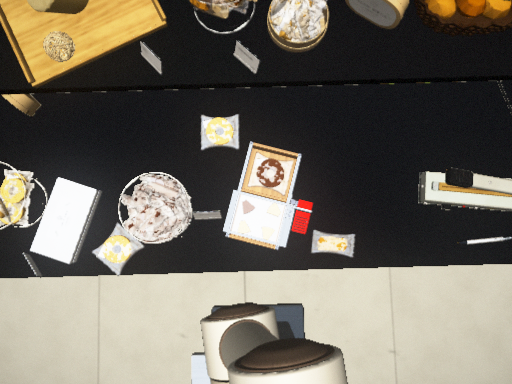

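View pics/s0.png

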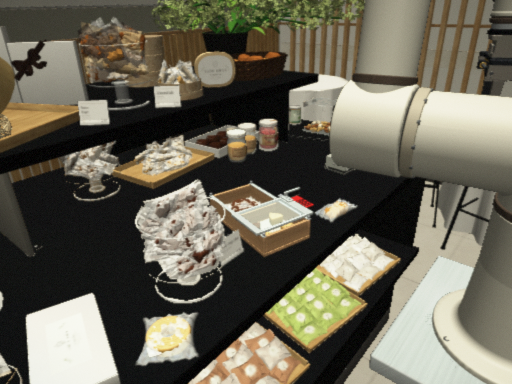

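The top view shows the case around (263,195), its far end up and slightly right, the red plate at (302,217), and the butter bar at (333,243). I'll enlarge that area.

```bash
python3 - <<'E'
import cv2
im=cv2.imread('pics/t0.png')[130:260,210:365]
cv2.imwrite('pics/t0c.png',cv2.resize(im,None,fx=5,fy=4.6 and 5,interpolation=cv2.INTER_CUBIC)[:600])
E
```

```text
(no output)
```

View pics/t0c.png

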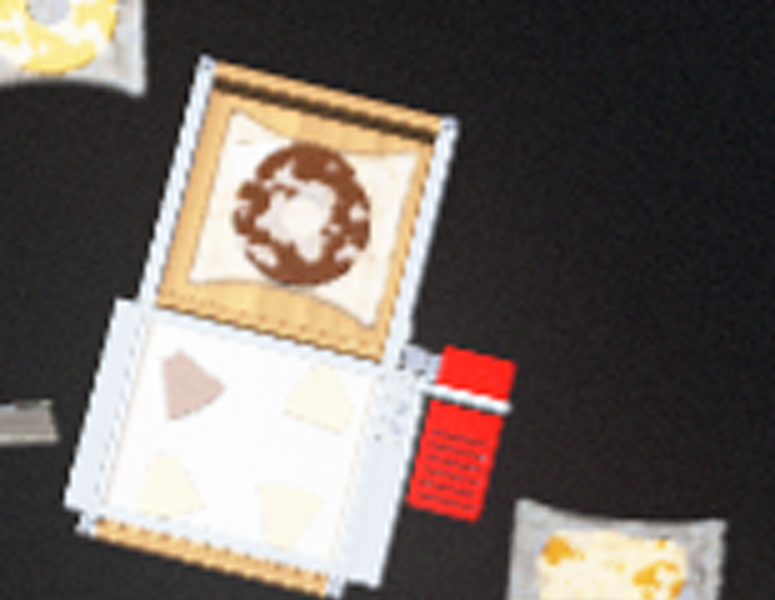

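The crop shows the plate corners at (408,505), (475,521), (516,362) and (447,347), with the tab across it at (510,408). I'll fit the case pose to these points.

```bash
python3 - <<'E'
from h import *
c=[(408,505,-65,-82),(475,521,-65,-116),(516,362,11,-116),(447,347,11,-82)]
P=np.array([px('top',None,210+u/5-.4,130+v/5-.4,.046)[:2] for u,v,_,_ in c]);Q=np.array([q[2:] for q in c])/1e3
pc=P-P.mean(0);qc=Q-Q.mean(0)
yaw=np.arctan2((qc[:,0]*pc[:,1]-qc[:,1]*pc[:,0]).sum(),(qc*pc).sum())
R=np.array([[np.cos(yaw),-np.sin(yaw)],[np.sin(yaw),np.cos(yaw)]])
o=P.mean(0)-R@Q.mean(0)
print(np.degrees(yaw),o,'resid mm',1e3*(P-(Q@R.T+o)).round(4))
d=np.load('pics/t0.npy')
print('plate z',px('top',d,300,224), 'tab end',[R.T@(px('top',None,210+u/5-.4,130+v/5-.4,.07)[:2]-o) for u,v in((510,408),)])
for u,v in ((207,58),(455,122)): print(R.T@(px('top',None,210+u/5-.4,130+v/5-.4,.05)[:2]-o))
for u,v in ((520,500),(725,520)): print('butter',R.T@(px('top',None,210+u/5-.4,130+v/5-.4,.02)[:2]-o))
for q in ((-40,-96),(-17,-96),(100,-96)): print(q,R@np.array(q)/1e3+o)
s=read_state();print('tool y axis yaw',np.degrees(np.arctan2(s['tool_rot'][1][1],s['tool_rot'][0][1])))
E
```

```text
-16.07575384181834 [ 0.51800708 -0.02220153] resid mm [[-0.8 -0.6]
 [ 0.3  1.2]
 [ 1.   0. ]
 [-0.5 -0.6]]
plate z [ 0.44668957 -0.10445298  0.04846479] tab end [array([-0.01213914, -0.11581567])]
[0.11553926 0.06088087]
[ 0.11499509 -0.06049816]
butter [-0.04867607 -0.13556103]
butter [-0.0334786  -0.23225191]
(-40, -96) [ 0.45298805 -0.10337127]
(-17, -96) [ 0.47508867 -0.10974015]
(100, -96) [ 0.58751355 -0.14213839]
tool y axis yaw -70.76025883698725
```

```bash
python3 -m pendant '[{"dx":1.45,"dy":2.425,"dz":-0.5,"az":-0.0342,"jaw":0},{"dx":1.45,"dy":2.425,"dz":-0.5,"az":-0.0342,"jaw":0},{"dx":1.45,"dy":2.425,"dz":-0.5,"az":-0.0342,"jaw":0},{"dx":1.45,"dy":2.425,"dz":-0.5,"az":-0.0342,"jaw":0},{"dx":1.45,"dy":2.425,"dz":-0.5,"az":-0.0342,"jaw":0},{"dx":1.45,"dy":2.425,"dz":-0.5,"az":-0.0342,"jaw":0},{"dx":1.45,"dy":2.425,"dz":-0.5,"az":-0.0342,"jaw":0},{"dx":1.45,"dy":2.425,"dz":-0.5,"az":-0.0342,"jaw":0},{"dx":1.45,"dy":2.425,"dz":-0.5,"az":-0.0342,"jaw":0},{"dx":1.45,"dy":2.425,"dz":-0.5,"az":-0.0342,"jaw":0},{"dx":1.45,"dy":2.425,"dz":-0.5,"az":-0.0342,"jaw":0},{"dx":1.45,"dy":2.425,"dz":-0.5,"az":-0.0342,"jaw":0},{"dx":1.45,"dy":2.425,"dz":-0.5,"az":-0.0342,"jaw":0},{"dx":1.45,"dy":2.425,"dz":-0.5,"az":-0.0342,"jaw":0},{"dx":1.45,"dy":2.425,"dz":-0.5,"az":-0.0342,"jaw":0},{"dx":1.45,"dy":2.425,"dz":-0.5,"az":-0.0342,"jaw":0},{"dx":1.45,"dy":2.425,"dz":-0.5,"az":-0.0342,"jaw":0},{"dx":1.45,"dy":2.425,"dz":-0.5,"az":-0.0342,"jaw":0},{"jaw":0},{"jaw":0}]' 5
cat >> h.py <<'E'
def st():
    s=read_state();p=np.array(s['position']);y=np.radians(-16.076);R=np.array([[np.cos(y),-np.sin(y)],[np.sin(y),np.cos(y)]])
    q=R.T@(p[:2]-[.518,-.0222]); f=np.array(s['ft_force'])
    print('t %.2f'%s['clock'],'case mm',(q*1e3).round(1),'z %.1f'%(p[2]*1e3),'F case',(R.T@f[:2]).round(1),f[2].round(1),'yawx',np.degrees(np.arctan2(s['tool_rot'][1][0],s['tool_rot'][0][0])).round(1),'open',round(s['opening'],4))
E
python3 -c "
from h import *;st()"
```

```text
t 0.10 case mm [-171.7 -590.8] z 213.7 F case [-0.2 -0.6] -0.1 yawx 19.2 open 0.0919schema error: expected keys dx, dy, dz, ax, ay, az, jaw
```

```bash
python3 -m pendant '[{"dx":1.45,"dy":2.425,"dz":-0.5,"ax":0,"ay":0,"az":-0.0342,"jaw":0},{"dx":1.45,"dy":2.425,"dz":-0.5,"ax":0,"ay":0,"az":-0.0342,"jaw":0},{"dx":1.45,"dy":2.425,"dz":-0.5,"ax":0,"ay":0,"az":-0.0342,"jaw":0},{"dx":1.45,"dy":2.425,"dz":-0.5,"ax":0,"ay":0,"az":-0.0342,"jaw":0},{"dx":1.45,"dy":2.425,"dz":-0.5,"ax":0,"ay":0,"az":-0.0342,"jaw":0},{"dx":1.45,"dy":2.425,"dz":-0.5,"ax":0,"ay":0,"az":-0.0342,"jaw":0},{"dx":1.45,"dy":2.425,"dz":-0.5,"ax":0,"ay":0,"az":-0.0342,"jaw":0},{"dx":1.45,"dy":2.425,"dz":-0.5,"ax":0,"ay":0,"az":-0.0342,"jaw":0},{"dx":1.45,"dy":2.425,"dz":-0.5,"ax":0,"ay":0,"az":-0.0342,"jaw":0},{"dx":1.45,"dy":2.425,"dz":-0.5,"ax":0,"ay":0,"az":-0.0342,"jaw":0},{"dx":1.45,"dy":2.425,"dz":-0.5,"ax":0,"ay":0,"az":-0.0342,"jaw":0},{"dx":1.45,"dy":2.425,"dz":-0.5,"ax":0,"ay":0,"az":-0.0342,"jaw":0},{"dx":1.45,"dy":2.425,"dz":-0.5,"ax":0,"ay":0,"az":-0.0342,"jaw":0},{"dx":1.45,"dy":2.425,"dz":-0.5,"ax":0,"ay":0,"az":-0.0342,"jaw":0},{"dx":1.45,"dy":2.425,"dz":-0.5,"ax":0,"ay":0,"az":-0.0342,"jaw":0},{"dx":1.45,"dy":2.425,"dz":-0.5,"ax":0,"ay":0,"az":-0.0342,"jaw":0},{"dx":1.45,"dy":2.425,"dz":-0.5,"ax":0,"ay":0,"az":-0.0342,"jaw":0},{"dx":1.45,"dy":2.425,"dz":-0.5,"ax":0,"ay":0,"az":-0.0342,"jaw":0},{"dx":0,"dy":0,"dz":0,"ax":0,"ay":0,"az":0,"jaw":0}]' 5
python3 -c "
from h import *;st()"
```

```text
clock: 2.0
position: [0.4505, -0.1037, 0.1235]
tool_rot: [[0.962, -0.273, -0.002], [-0.273, -0.962, 0.002], [-0.002, -0.001, -1.0]]
ft_force: [0.1, 0.0, -0.8]
opening: 0.0005
grip_force: 0.0
t 2.00 case mm [-42.3 -97. ] z 123.5 F case [0.1 0. ] -0.8 yawx -15.9 open 0.0005
```

```bash
python3 -m pendant '[{"dx":0,"dy":-0.1,"dz":-2,"ax":0,"ay":0,"az":0,"jaw":0},{"dx":0,"dy":-0.1,"dz":-2,"ax":0,"ay":0,"az":0,"jaw":0},{"dx":0,"dy":0,"dz":-1.8,"ax":0,"ay":0,"az":0,"jaw":0},{"dx":0,"dy":0,"dz":-1.2,"ax":0,"ay":0,"az":0,"jaw":0},{"dx":0,"dy":0,"dz":-0.4,"ax":0,"ay":0,"az":0,"jaw":0},{"dx":0,"dy":0,"dz":-0.3,"ax":0,"ay":0,"az":0,"jaw":0},{"dx":0,"dy":0,"dz":0,"ax":0,"ay":0,"az":0,"jaw":0}]' >/dev/null
python3 -c "
from h import *;st();snap('scene','s1')
im=cv2.imread('pics/s1.png')[160:260,190:370];cv2.imwrite('pics/s1c.png',cv2.resize(im,None,fx=4,fy=4,interpolation=cv2.INTER_CUBIC))"
```

```text
t 2.70 case mm [ -40.7 -101.7] z 48.0 F case [-1.1 -0.3] -0.3 yawx -16.0 open 0.0007
```

View pics/s1c.png

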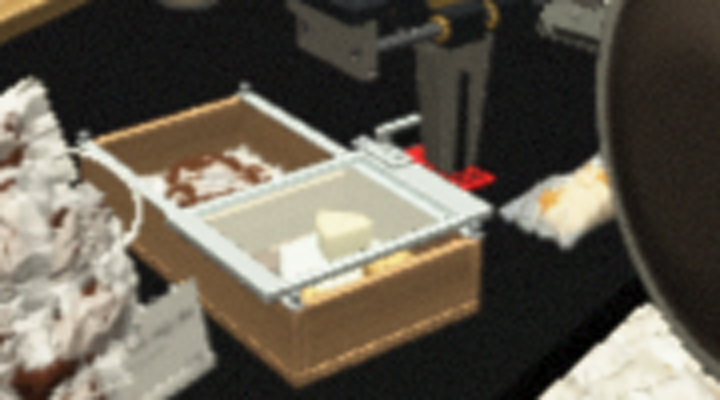

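The crop shows the shut fingertips over the red plate at (455,170), behind the tab at (400,125). Now I'll press.

```bash
python3 -m pendant '[{"dx":0,"dy":0,"dz":-0.3,"ax":0,"ay":0,"az":0,"jaw":0},{"dx":0,"dy":0,"dz":-0.3,"ax":0,"ay":0,"az":0,"jaw":0},{"dx":0,"dy":0,"dz":-0.3,"ax":0,"ay":0,"az":0,"jaw":0},{"dx":0,"dy":0,"dz":-0.2,"ax":0,"ay":0,"az":0,"jaw":0},{"dx":0,"dy":0,"dz":0,"ax":0,"ay":0,"az":0,"jaw":0},{"dx":0,"dy":0,"dz":0,"ax":0,"ay":0,"az":0,"jaw":0}]' >/dev/null
python3 -c "
from h import *;st()"
```

```text
t 3.35 case mm [ -39.9 -101.8] z 37.6 F case [-0.9 -0.7] 6.7 yawx -16.0 open 0.0005
```

```bash
python3 -m pendant '[{"dx":0,"dy":0,"dz":-0.2,"ax":0,"ay":0,"az":0,"jaw":0},{"dx":0,"dy":0,"dz":0,"ax":0,"ay":0,"az":0,"jaw":0}]' >/dev/null
python3 -c "
from h import *;st()"
```

```text
t 3.55 case mm [ -39.9 -101.8] z 35.6 F case [-2.3 -0.5] 8.5 yawx -16.0 open 0.0005
```

```bash
python3 -m pendant '[{"dx":0.29,"dy":-0.08,"dz":0,"ax":0,"ay":0,"az":0,"jaw":0},{"dx":0.29,"dy":-0.08,"dz":0,"ax":0,"ay":0,"az":0,"jaw":0},{"dx":0.29,"dy":-0.08,"dz":0,"ax":0,"ay":0,"az":0,"jaw":0},{"dx":0.19,"dy":-0.06,"dz":0,"ax":0,"ay":0,"az":0,"jaw":0},{"dx":0,"dy":0,"dz":0,"ax":0,"ay":0,"az":0,"jaw":0}]' >/dev/null
python3 -c "
from h import *;st()"
python3 -m pendant '[{"dx":0.14,"dy":-0.04,"dz":0,"ax":0,"ay":0,"az":0,"jaw":0},{"dx":0.14,"dy":-0.04,"dz":0,"ax":0,"ay":0,"az":0,"jaw":0},{"dx":0.14,"dy":-0.04,"dz":0,"ax":0,"ay":0,"az":0,"jaw":0}]' >/dev/null
python3 -c "
from h import *;st()"
```

```text
t 4.05 case mm [ -32.5 -101.5] z 35.0 F case [-12.5  -1.7] 16.9 yawx -16.0 open 0.0004
t 4.35 case mm [ -28.7 -101.4] z 34.9 F case [-14.   -0.4] 18.1 yawx -16.0 open 0.0005
```

```bash
python3 -m pendant '[{"dx":0,"dy":0,"dz":0.1,"ax":0,"ay":0,"az":0,"jaw":0},{"dx":0.1,"dy":-0.03,"dz":0,"ax":0,"ay":0,"az":0,"jaw":0},{"dx":0,"dy":0,"dz":0,"ax":0,"ay":0,"az":0,"jaw":0}]' >/dev/null
python3 -c "
from h import *;st()"
python3 -m pendant '[{"dx":0.2,"dy":-0.06,"dz":0.03,"ax":0,"ay":0,"az":0,"jaw":0},{"dx":0.2,"dy":-0.06,"dz":0,"ax":0,"ay":0,"az":0,"jaw":0},{"dx":0,"dy":0,"dz":0,"ax":0,"ay":0,"az":0,"jaw":0}]' >/dev/null
python3 -c "
from h import *;st()"
```

```text
t 4.65 case mm [ -25.9 -101.3] z 35.7 F case [-6.7 -0.1] 7.7 yawx -16.0 open 0.0001
t 4.95 case mm [ -22.2 -101.3] z 35.7 F case [-5.7 -0.3] 8.6 yawx -16.0 open 0.0005
```

```bash
python3 -m pendant '[{"dx":0.2,"dy":-0.06,"dz":0,"ax":0,"ay":0,"az":0,"jaw":0},{"dx":0.2,"dy":-0.06,"dz":0,"ax":0,"ay":0,"az":0,"jaw":0},{"dx":0.2,"dy":-0.06,"dz":0,"ax":0,"ay":0,"az":0,"jaw":0},{"dx":0,"dy":0,"dz":0,"ax":0,"ay":0,"az":0,"jaw":0}]' >/dev/null
python3 -c "
from h import *;st()"
python3 -m pendant '[{"dx":0.2,"dy":-0.06,"dz":0,"ax":0,"ay":0,"az":0,"jaw":0},{"dx":0.2,"dy":-0.06,"dz":0,"ax":0,"ay":0,"az":0,"jaw":0},{"dx":0,"dy":0,"dz":0,"ax":0,"ay":0,"az":0,"jaw":0}]' >/dev/null
python3 -c "
from h import *;st();snap('scene','s2')
im=cv2.imread('pics/s2.png')[160:260,190:370];cv2.imwrite('pics/s2c.png',cv2.resize(im,None,fx=4,fy=4,interpolation=cv2.INTER_CUBIC))"
```

```text
t 5.35 case mm [ -15.9 -101.3] z 35.7 F case [-7.  -0.1] 7.2 yawx -16.0 open 0.0002
t 5.65 case mm [ -11.8 -101.2] z 35.7 F case [-7.2  0.3] 8.2 yawx -16.0 open 0.0009
```

View pics/s2c.png

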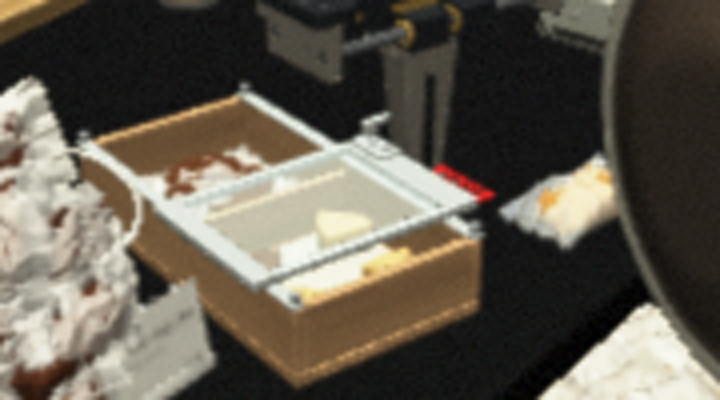

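The lid has moved about 15 mm and its runner is over the bolt. I'll back off slightly, rise clear of the plate and push on.

```bash
python3 -m pendant '[{"dx":-0.29,"dy":0.08,"dz":0,"ax":0,"ay":0,"az":0,"jaw":0},{"dx":0,"dy":0,"dz":0.7,"ax":0,"ay":0,"az":0,"jaw":0},{"dx":0,"dy":0,"dz":0.7,"ax":0,"ay":0,"az":0,"jaw":0},{"dx":0.19,"dy":-0.055,"dz":0.1,"ax":0,"ay":0,"az":0,"jaw":0},{"dx":0.38,"dy":-0.11,"dz":0,"ax":0,"ay":0,"az":0,"jaw":0},{"dx":0.38,"dy":-0.11,"dz":0,"ax":0,"ay":0,"az":0,"jaw":0},{"dx":0,"dy":0,"dz":0,"ax":0,"ay":0,"az":0,"jaw":0}]' >/dev/null
python3 -c "
from h import *;st()"
python3 -m pendant '[{"dx":0.58,"dy":-0.167,"dz":0,"ax":0,"ay":0,"az":0,"jaw":0},{"dx":0.58,"dy":-0.167,"dz":0,"ax":0,"ay":0,"az":0,"jaw":0},{"dx":0.58,"dy":-0.167,"dz":0,"ax":0,"ay":0,"az":0,"jaw":0},{"dx":0.58,"dy":-0.167,"dz":0,"ax":0,"ay":0,"az":0,"jaw":0},{"dx":0.58,"dy":-0.167,"dz":0,"ax":0,"ay":0,"az":0,"jaw":0}]' >/dev/null
python3 -c "
from h import *;st()"
```

```text
t 6.40 case mm [  -4.2 -101.5] z 50.3 F case [-5.  0.] 3.6 yawx -16.0 open 0.0003
t 6.90 case mm [  25.5 -101.4] z 50.1 F case [-5.4 -0.2] 2.9 yawx -16.0 open 0.0004
```

```bash
python3 -m pendant '[{"dx":0.58,"dy":-0.167,"dz":0,"ax":0,"ay":0,"az":0,"jaw":0},{"dx":0.58,"dy":-0.167,"dz":0,"ax":0,"ay":0,"az":0,"jaw":0},{"dx":0.58,"dy":-0.167,"dz":0,"ax":0,"ay":0,"az":0,"jaw":0},{"dx":0.58,"dy":-0.167,"dz":0,"ax":0,"ay":0,"az":0,"jaw":0},{"dx":0.58,"dy":-0.167,"dz":0,"ax":0,"ay":0,"az":0,"jaw":0},{"dx":0.58,"dy":-0.167,"dz":0,"ax":0,"ay":0,"az":0,"jaw":0},{"dx":0.58,"dy":-0.167,"dz":0,"ax":0,"ay":0,"az":0,"jaw":0},{"dx":0.58,"dy":-0.167,"dz":0,"ax":0,"ay":0,"az":0,"jaw":0},{"dx":0,"dy":0,"dz":0,"ax":0,"ay":0,"az":0,"jaw":0}]' >/dev/null
python3 -c "
from h import *;st()"
python3 -m pendant '[{"dx":0.29,"dy":-0.083,"dz":0,"ax":0,"ay":0,"az":0,"jaw":0},{"dx":0.19,"dy":-0.055,"dz":0,"ax":0,"ay":0,"az":0,"jaw":0},{"dx":0.19,"dy":-0.055,"dz":0,"ax":0,"ay":0,"az":0,"jaw":0},{"dx":0,"dy":0,"dz":0,"ax":0,"ay":0,"az":0,"jaw":0}]' >/dev/null
python3 -c "
from h import *;st()"
```

```text
t 7.80 case mm [  74.8 -101.3] z 50.2 F case [-2.4  1.8] 0.5 yawx -16.0 open 0.0005
t 8.20 case mm [  81.2 -101.3] z 50.2 F case [-4.2  1.2] 0.6 yawx -16.0 open 0.0004
```

```bash
python3 -m pendant '[{"dx":0.19,"dy":-0.055,"dz":0,"ax":0,"ay":0,"az":0,"jaw":0},{"dx":0.19,"dy":-0.055,"dz":0,"ax":0,"ay":0,"az":0,"jaw":0},{"dx":0,"dy":0,"dz":0,"ax":0,"ay":0,"az":0,"jaw":0}]' >/dev/null
python3 -c "
from h import *;st()"
python3 -m pendant '[{"dx":0.1,"dy":-0.028,"dz":0,"ax":0,"ay":0,"az":0,"jaw":0},{"dx":0.1,"dy":-0.028,"dz":0,"ax":0,"ay":0,"az":0,"jaw":0},{"dx":0,"dy":0,"dz":0,"ax":0,"ay":0,"az":0,"jaw":0}]' >/dev/null
python3 -c "
from h import *;st()"
```

```text
t 8.50 case mm [  85.3 -101.3] z 50.1 F case [-4.5  2.3] -0.7 yawx -16.0 open 0.0005
t 8.80 case mm [  88.3 -101.6] z 50.5 F case [-1.   0.8] -1.2 yawx -16.0 open 0.0003
```

```bash
python3 -m pendant '[{"dx":0.1,"dy":-0.028,"dz":0,"ax":0,"ay":0,"az":0,"jaw":0},{"dx":0,"dy":0,"dz":0,"ax":0,"ay":0,"az":0,"jaw":0}]' >/dev/null
python3 -c "
from h import *;st()"
python3 -m pendant '[{"dx":0.1,"dy":-0.028,"dz":0,"ax":0,"ay":0,"az":0,"jaw":0},{"dx":0,"dy":0,"dz":0,"ax":0,"ay":0,"az":0,"jaw":0}]' >/dev/null
python3 -c "
from h import *;st()"
```

```text
t 9.00 case mm [  90.  -101.9] z 51.1 F case [-1.4  0.5] -2.2 yawx -16.0 open 0.0003
t 9.20 case mm [  90.9 -101.9] z 51.1 F case [-0.5 -0.9] -0.7 yawx -16.0 open 0.0007
```

```bash
python3 -m pendant '[{"dx":0.1,"dy":-0.028,"dz":0,"ax":0,"ay":0,"az":0,"jaw":0},{"dx":0,"dy":0,"dz":0,"ax":0,"ay":0,"az":0,"jaw":0}]' >/dev/null
python3 -c "
from h import *;st()"
python3 -m pendant '[{"dx":0.1,"dy":-0.028,"dz":0,"ax":0,"ay":0,"az":0,"jaw":0},{"dx":0,"dy":0,"dz":0,"ax":0,"ay":0,"az":0,"jaw":0}]' >/dev/null
python3 -c "
from h import *;st();snap('scene','s3')
im=cv2.imread('pics/s3.png')[160:260,190:370];cv2.imwrite('pics/s3c.png',cv2.resize(im,None,fx=4,fy=4,interpolation=cv2.INTER_CUBIC))"
```

```text
t 9.40 case mm [  91.7 -101.9] z 51.1 F case [-2.4 -0.5] 0.2 yawx -16.0 open 0.0003
t 9.60 case mm [  91.8 -101.9] z 51.1 F case [-5.3 -1.2] 3.6 yawx -16.0 open 0.0004
```

View pics/s3c.png

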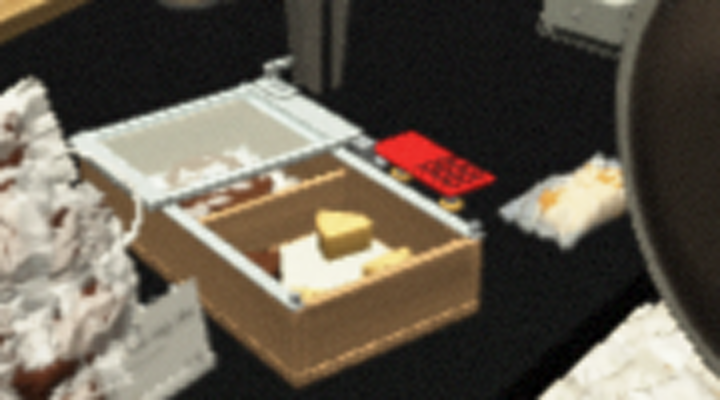

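The crop shows the lid at the far end and the red plate sprung up behind it at (435,160). The arm's force rose with no further motion, so the lid is on its stop. I'll retreat.

```bash
python3 -m pendant '[{"dx":-0.5,"dy":0.14,"dz":0,"ax":0,"ay":0,"az":0,"jaw":0},{"dx":-1,"dy":0.28,"dz":0,"ax":0,"ay":0,"az":0,"jaw":0},{"dx":-0.5,"dy":-0.6,"dz":1.5,"ax":0,"ay":0,"az":0,"jaw":0},{"dx":0,"dy":-2,"dz":3,"ax":0,"ay":0,"az":0,"jaw":0},{"dx":0,"dy":-3,"dz":4,"ax":0,"ay":0,"az":0,"jaw":0},{"dx":0,"dy":-4,"dz":4,"ax":0,"ay":0,"az":0,"jaw":0},{"dx":0,"dy":-4,"dz":2,"ax":0,"ay":0,"az":0,"jaw":0},{"dx":0,"dy":0,"dz":0,"ax":0,"ay":0,"az":0,"jaw":0},{"dx":0,"dy":0,"dz":0,"ax":0,"ay":0,"az":0,"jaw":0}]' >/dev/null
python3 -c "
from h import *;st();snap('top','t4')
im=cv2.imread('pics/t4.png')[130:250,210:365];cv2.imwrite('pics/t4c.png',cv2.resize(im,None,fx=5,fy=5,interpolation=cv2.INTER_CUBIC))"
```

```text
t 10.55 case mm [ 109.1 -230.3] z 192.6 F case [-0.6  0.2] -0.5 yawx -16.1 open 0.0005
```

View pics/t4c.png

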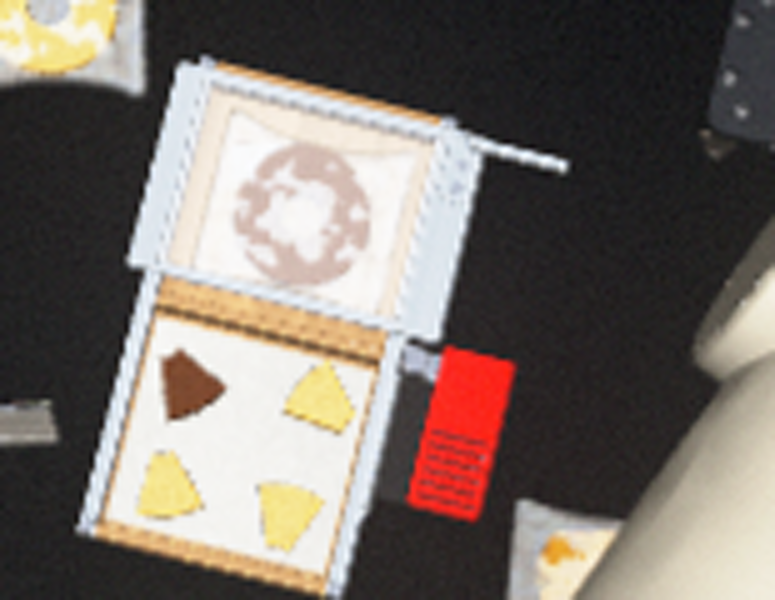

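The lid is at the far end, with its tab end now at (568,166). The bolt and plate are up in the same place as at the start, and nothing else has moved.

```bash
python3 -c "
from h import *
y=np.radians(-16.076);a,b=[px('top',None,210+u/5-.4,130+v/5-.4,.07) for u,v in((510,408),(568,166))]
print(np.linalg.norm(b-a)); print(close_job())"
```

```text
0.11589820449296492
the job is handed in; nothing more can be done
None
```

The tasting case is open: the lid is at its far stop (about 116 mm of travel measured from the pictures) and the catch has sprung up behind it; I handed the job in at about 10.6 s, and the hand-in gave back no verdict.

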